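# Fetch the hemmed-in watch movement

### The arm

A 6-joint arm with a two-finger parallel gripper is mounted at the origin on a cart in front of the work surface, level with it; the furniture and walls round the work are solid. World frame = base frame: x ahead of the robot, y to its left, z up, the work surface at z = 0. Lengths are in mm, angles in degrees, forces in N, time in s.
With the tool pointing down it reaches from about 350 to 850 mm from the base axis. Payload 8.1 kg.
Tool frame: the origin (TCP) lies midway between the tips of the shut fingers; the grasp point (between the pads) lies 19 mm behind it; z points along the fingers, y is the direction in which the jaws open and shut (so a half turn about z gives the same grasp; the last joint's range is limited). The gripper opens to 85 mm and grips with 20 to 120 N. Pads are 22 mm wide; open, the fingers measure 114 mm over their backs; the gripper's body (76 mm by 85 mm) begins 54 mm behind the grasp point. The pads swing forward as they close: fully open they stand 13 mm farther back than shut.
Start: joints at [70.222, 7.471, 85.268, -0, 87.261, -4.893], TCP at [154.11, 579.875, 231.292] pointing down, gripper open.
Joint ranges: [-169.43, 169.43], [-51.17, 129.36], [1.28, 143.12], [-76.62, 256.62], [0, 156.53], [-152.29, 152.29]. Speed limits (degrees/s): [136.94, 136.94, 159.86, 180, 180, 180].

### API

Orientations are given as [roll, pitch, yaw] about the fixed x, y, z axes, in that order (R = Rz(yaw) Ry(pitch) Rx(roll)).
In Python, from bench import r gives the robot as it stands.
- The arm moves only by the shell command python3 -m jog 'ROWS' [FORCE]. ROWS is JSON, a list of rows, each a list of 5 numbers: the shift along the tool's x, y, z in m, then the turn about the tool's z in rad, then the opening, from 0 (shut) to 1 (fully open). A call has 1 to 20 rows; each row is the pose to reach, as a shift and turn from the pose measured when the call began, along the tool's axes at that moment; what a row does not reach only later rows make up. A row lasts 1/10 s, in which the tool goes at most 50 mm and 8.59 degrees, less where a joint would pass 70% of its speed; a pose out of reach is approached as far as the arm can. A call with a gripper value outside its range is refused whole. The fingers move at their own pace and stop on an object; FORCE is the grip in N (left out, the last holds). Time passes only in rows, so rows that repeat a pose let the fingers close. It gives the time, the measured TCP pose, the force and the opening at its end, in the units of the state.
- r.sense(): the state, without advancing time (a new reading comes with each control period).
- r.snapshot(name): name is "side" or "top"; returns a dict with "pixels" (480x640x3 uint8, red, green, blue), "K" (3x3 intrinsics, pixels), "R" (3x3) and "t" (3): a world point X has camera coordinates R X + t. Camera axes: x right, y down, z forward; pixel columns grow to the right and rows downward; lengths in mm; the calibration is good to about 2 mm. A picture is of the moment at which its call begins. There is no depth.
- r.hand_in(): hands the job in, once; it reports no verdict.
The state is a dict: "time": time; "joint_pos": joint angles; "qd": joint speeds; "joint_efforts": joint torques, N m; "tool_pos": TCP position; "tcp_rot": TCP orientation; "ft_force": force on the tool from outside, world axes, zero at the start; "wrist_torque": the same for the moment, N m; "finger_gap": finger opening in mm.
Only numpy, scipy, OpenCV 4.12 (cv2) and the standard library are available. Lean on these libraries where they do the work, as an engineer would, in place of code of your own. Each camera call takes 0.05 s, during which the arm holds its last target.

### The job

The round movement holder stands in the narrow wooden rack with a black jar and a small wooden bottle hemming it in. Clear the jar and the bottle onto the metal side tray, then take the holder out and set it down in the middle of the round rubber pad, and last put the jar and the bottle back in the rack, each standing on the same pale mark it came from. Keep all three upright and leave the grey tin and the steel block where they are.

Things in the scene. Friction and masses are not known exactly. Their poses are not given: they have to be found in the camera images.
- board: fixed raised working board of plywood on short legs over the clutter of the desk, 213 mm deep (x) and 520 mm wide (y), 12 mm thick; its top is flat, 70 mm above the desk. The rack, the tray and the pad stand on it, in varying places. Origin: on the desk top, under the board's centre; z up
- rack: fixed open rack of dark wood, 154 x 72 mm outside, 144 x 62 inside, floor 4 mm thick, walls 22 mm high over the board. Origin: centre of its underside, on the board; x along the long side, z up. Two pale round 36 mm marks on its floor at x = -46 and +46 mm, y = 0: jar on one, bottle on the other (varies), the holder between them at the centre, so close that fingers fit beside it, along x, only once both are gone
- tray: fixed shallow side tray of bare metal, 120 x 80 mm outside, walls 3 mm thick and 10 mm high, floor 3 mm thick, empty at the start. Origin: centre of its underside, on the board; x axis along the long side, z up
- pad: fixed round pad of dark rubber with a thin grey ring line near its edge, 76 mm across, 3 mm thick, empty at the start. Origin: centre of its underside, on the board; z up
- black_jar_mid (a point): loose black cylindrical jar, 32 mm across, 45 mm high, upright, about 0.09 kg. Point: its centre, half-way up (22.5 mm above its foot); z up. In the rack its upper 27 mm stand above the walls
- wood_bottle_mid (a point): loose small pale turned-wood bottle with a lid, 28 mm across, 34 mm high, upright, about 0.03 kg. Point: its centre, half-way up (17 mm above its foot); z up. In the rack its upper 16 mm stand above the walls
- holder_mid (a point): loose round grey movement holder with an open brass watch movement in it, 0.11 kg: a ring 52 mm across and 16 mm high, which is what one grips; thin pillars on top reach 27 mm. Point: the centre of the ring, half-way up (8 mm above its foot); z up. In the rack the ring's top is 2 mm below the top of the walls
- tin_mid (a point): bystander: loose round grey tin, 36 mm across, 19 mm high, on the desk top to the right of the board. Point: its centre. To be left alone
- steel_block_mid (a point): bystander: loose round steel block with small holes in its top, 42 mm across, 20 mm high, standing at the left end of the board. Point: its centre. To be left alone

How it is judged (in metres and radians):
On the way, in this order (a step that is already met when the one before it is completed fails the run):
1. the jar and the bottle both stand upright on the side tray (x of black_jar_mid in the frame of tray between -0.05 and 0.05 m and y of black_jar_mid in the frame of tray between -0.03 and 0.03 m and z of black_jar_mid in the frame of tray between 0.0225 and 0.0335 m and angle between each of black_jar_mid, wood_bottle_mid's own z axis and vertical below 0.15 rad and x of wood_bottle_mid in the frame of tray between -0.05 and 0.05 m and y of wood_bottle_mid in the frame of tray between -0.03 and 0.03 m and z of wood_bottle_mid in the frame of tray between 0.017 and 0.028 m), for 0.2 s.
2. the holder stands in the middle of the pad while the jar and the bottle are still on the tray (all of step 1 and horizontal distance between holder_mid and pad below 0.012 m and z of holder_mid in the frame of pad between 0.007 and 0.015 m and angle between holder_mid's own z axis and vertical below 0.1 rad), for 0.2 s.
At the end, for the whole second after the job is handed in: The holder stands upright on the pad, its centre within 12 mm of the pad's centre; the jar and the bottle stand upright in the rack, each within 15 mm of where it stood at the start; all released and at rest (horizontal distance between holder_mid and pad below 0.012 m and z of holder_mid in the frame of pad between 0.007 and 0.015 m and angle between each of holder_mid, black_jar_mid, wood_bottle_mid's own z axis and vertical below 0.1 rad and distance of each of black_jar_mid, wood_bottle_mid from where it was at the start of the episode below 0.015 m and linear speed of each of black_jar, wood_bottle, holder below 0.02 m/s); the robot touches nothing.
It fails at once if the holder, the jar or the bottle is tipped by more than about 35 degrees (angle between any of black_jar_mid, wood_bottle_mid, holder_mid's own z axis and vertical above 0.6 rad).
It fails at once if the tin or the steel block is moved by more than 20 mm (distance of any of tin_mid, steel_block_mid from where it was at the start of the episode above 0.02 m).
It also fails if it takes over 104 s, if anything falls off the work surface, if the arm or the gripper's body presses on something with over 40 N, if the wrist force passes 120 N, or if a joint passes its speed limit or range.

## Working session

There is one attempt and no reset: what is moved stays moved. The work goes in short steps, Python scripts to look and compute and a shell command to move; the robot and the scene stay as the last step left them, time stands still between calls to the robot, and variables do not carry over. Pictures are saved under pics/ and viewed, and the job is handed in when it is done.

```bash
mkdir -p pics; ls
python3 - <<'E'
from bench import r
import cv2
for n in("side","top"):
    s=r.snapshot(n); cv2.imwrite(f"pics/{n}0.png",s["pixels"][:,:,::-1]); print(n,s["K"],s["R"],s["t"])
print(r.sense())
E
```

```text
pics
side [[451.98790298   0.         317.87158866]
 [  0.         451.98790298 241.69990035]
 [  0.           0.           1.        ]] [[ 0.99755823  0.06480371  0.02603935]
 [ 0.05014691 -0.40512368 -0.91288559]
 [-0.04860922  0.91196233 -0.40738417]] [-457.11680241  112.3921119   777.61694132]
top [[610.83666757   0.         317.68558263]
 [  0.         610.83666757 242.40027705]
 [  0.           0.           1.        ]] [[ 0.02872055 -0.99941169  0.01874588]
 [-0.9971316  -0.02995874 -0.06950566]
 [ 0.07002637 -0.01669587 -0.99740541]] [ 129.90625555  469.08234285 1357.2878376 ]
{'time': 0.1, 'joint_pos': array([ 7.02233853e+01,  7.51290492e+00,  8.53253758e+01,  7.23367957e-04,
        8.72607492e+01, -4.89239109e+00]), 'qd': array([ 0.0160266 , -0.06156851, -0.19849813,  0.01279712, -0.07288731,
        0.00266524]), 'joint_efforts': array([ 1.57250165e-04, -5.70939159e+01, -5.01949775e+01, -2.06710665e-04,
        7.76697707e-03, -5.51652215e-05]), 'tool_pos': array([153.9142671 , 579.39589033, 230.30479408]), 'tcp_rot': array([-1.79901393e+02, -9.16556889e-03,  1.65115733e+02]), 'ft_force': array([ 0.09020591, -0.63533173,  0.56287354]), 'wrist_torque': array([0.02011634, 0.01422184, 0.01516351]), 'finger_gap': 85.21167743020948}
```

View pics/top0.png

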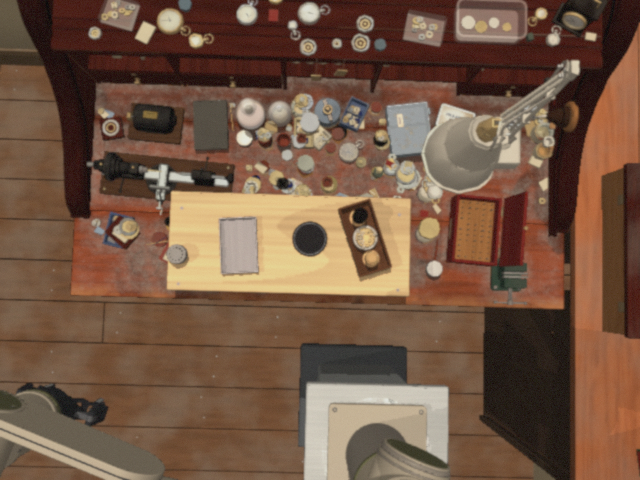

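View pics/side0.png

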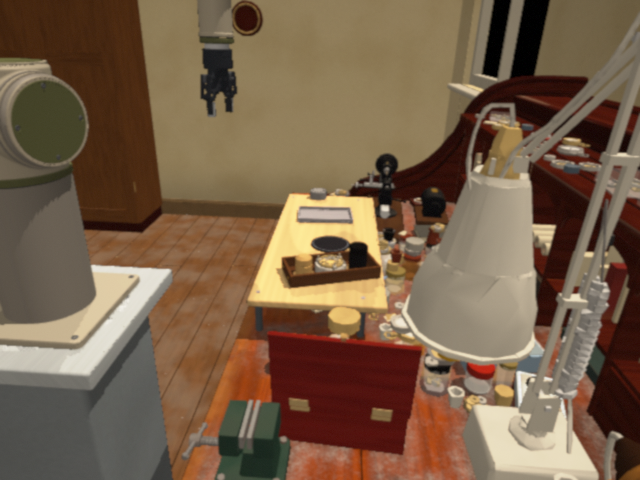

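The top view shows the rack around (365,240), pad (310,238), tray (240,246) and block (177,254). The jar is at the far end and the bottle at the near end. I'll enlarge it.

Run:
```python
import cv2
a=cv2.imread("pics/top0.png")
cv2.imwrite("pics/c1.png",cv2.resize(a[190:290,295:415],None,fx=6,fy=6,interpolation=cv2.INTER_CUBIC))
cv2.imwrite("pics/c2.png",cv2.resize(a[190:300,160:290],None,fx=5,fy=5,interpolation=cv2.INTER_CUBIC))
b=cv2.imread("pics/side0.png")
cv2.imwrite("pics/c3.png",cv2.resize(b[180:310,245:395],None,fx=5,fy=4.6,interpolation=cv2.INTER_CUBIC))
```

```text
(no output)
```

View pics/c1.png

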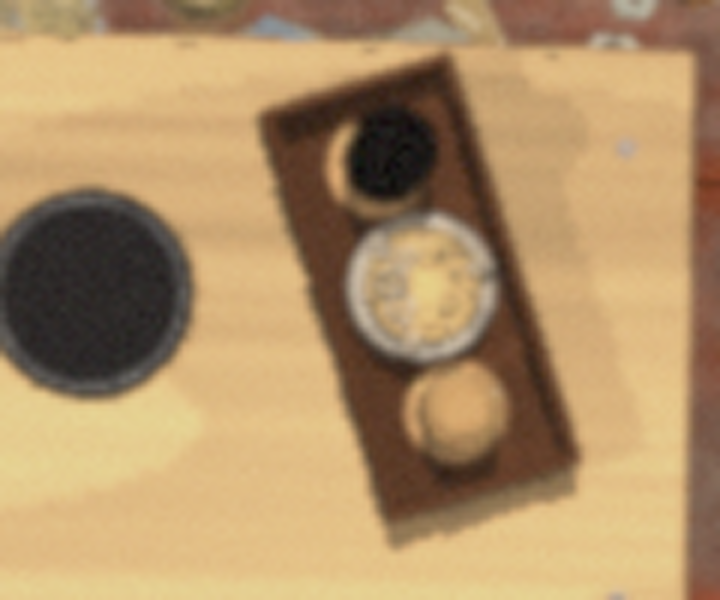

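View pics/c2.png

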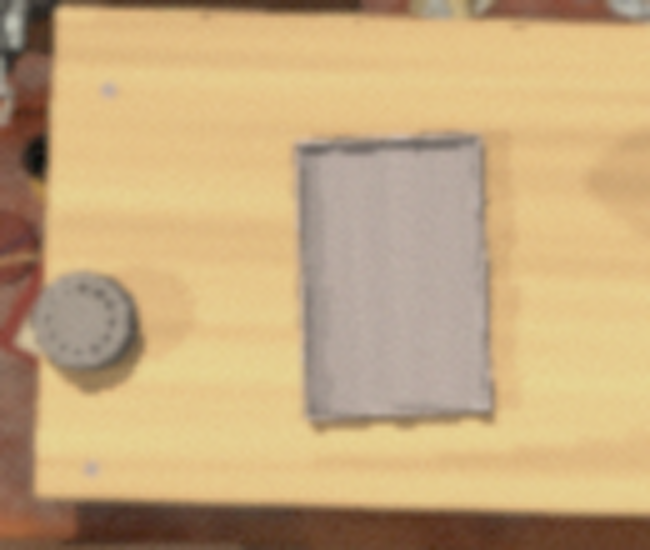

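View pics/c3.png

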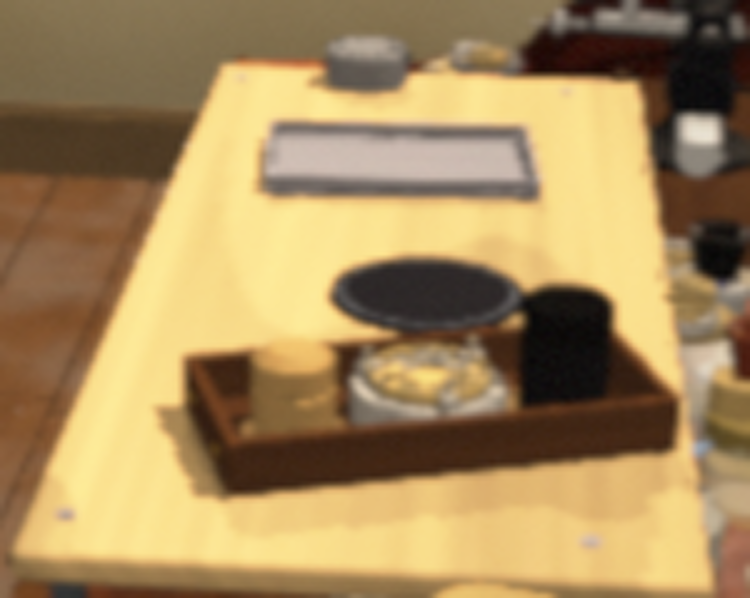

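```bash
cat > h.py <<'E'
import numpy as np
from bench import r
def cam(n): return r.snapshot(n)
def back(s,u,v,z):
    R=np.array(s["R"]);t=np.array(s["t"]);K=np.array(s["K"])
    C=-R.T@t; d=R.T@np.linalg.inv(K)@[u,v,1]
    return (C+d*(z-C[2])/d[2])[:2]
def proj(s,X):
    p=np.array(s["K"])@(np.array(s["R"])@np.array(X)+np.array(s["t"])); return p[:2]/p[2]
E
python3 - <<'E'
from h import *
np.set_printoptions(precision=1,suppress=True)
s=cam("top");q=cam("side")
def c1(x,y): return (x+.5)/6-.5+295,(y+.5)/6-.5+190
def c2(x,y): return (x+.5)/5-.5+160,(y+.5)/5-.5+190
def c3(x,y): return (x+.5)/5-.5+245,(y+.5)/4.6-.5+180
rk=np.array([back(s,*c1(*p),92) for p in[(262,117),(448,57),(577,460),(390,520)]])
print("rack",rk.tolist(),rk.mean(0), "ax",rk[0]+rk[1]-rk[2]-rk[3])
d=rk[0]+rk[1]-rk[2]-rk[3];print("yaw",np.degrees(np.arctan2(d[1],d[0])),[np.linalg.norm(rk[i]-rk[i-1]) for i in range(4)])
tr=np.array([back(s,*c2(*p),80) for p in[(298,145),(482,137),(490,412),(310,415)]])
d=tr[0]+tr[1]-tr[2]-tr[3];print("tray",tr.tolist(),tr.mean(0),np.degrees(np.arctan2(d[1],d[0])),[np.linalg.norm(tr[i]-tr[i-1]) for i in range(4)])
for n,p,z in[("pad",(90,292),73),("jar",(393,153),119),("bot",(462,412),108),("hold",(422,287),90)]: print(n,back(s,*c1(*p),z))
for n,p,z in[("pad",(427,292),73),("jar",(568,303),119),("bot",(295,357),108)]: print(n,"side",back(q,*c3(*p),z))
u=rk.mean(0);d=rk[0]+rk[1]-rk[2]-rk[3];d/=np.linalg.norm(d);print("marks",u+46*d,u-46*d)
print("blk",back(s,*c2(83,322),90))
E
```

```text
rack [[532.0872714026085, 103.17181066314413], [555.6149945622803, 37.54827409391112], [413.6645328287258, -11.356988917327357], [390.58744979817874, 54.26334873334481]] [473.   45.9] ax [283.5  97.8]
yaw 19.03865702539567 [np.float64(149.71385093712632), np.float64(69.713716791831), np.float64(150.13879690662154), np.float64(69.55990565395403)]
tray [[505.2023884885717, 356.84030695335287], [511.0639552925972, 278.40079779282485], [393.5172689458774, 270.7953365210109], [390.01747815050766, 347.14817480767846]] [450.  313.3] 4.250648391317597 [np.float64(115.59195904178229), np.float64(78.65821357456964), np.float64(117.7924722223419), np.float64(76.43300628682196)]
pad [469.4 162.3]
jar [517.5  58.6]
bot [428.7  31.4]
hold [473.5  44.7]
pad side [469.2 164.4]
jar side [519.1  57.9]
bot side [430.5  25. ]
marks [516.5  60.9] [429.5  30.9]
blk [426.3 442.9]
```

```bash
cat >> h.py <<'E'
from scipy.spatial.transform import Rotation as Ro
def go(x,y,z,yaw):
    s=r.sense();R=Ro.from_euler("xyz",s["tcp_rot"],degrees=True).as_matrix()
    d=R.T@(np.array([x,y,z])-s["tool_pos"])/1000
    dy=(yaw-s["tcp_rot"][2]+180)%360-180
    print("row",np.round(d,4).tolist(),round(-np.radians(dy),3),"| t",round(s["time"],2),"pos",s["tool_pos"].round(1),"rot",s["tcp_rot"].round(1),"gap",round(s["finger_gap"],1),"F",s["ft_force"].round(1))
E
python3 -c "
from h import *
go(517.5,59.5,230,199);go(517.5,59.5,160,199)"
```

```text
row [-0.4849, -0.4092, 0.001] -0.591 | t 0.2 pos [154.  579.6 230.6] rot [-179.9   -0.   165.1] gap 85.8 F [ 0.4 -0.2 -0.1]
row [-0.4849, -0.4091, 0.071] -0.591 | t 0.2 pos [154.  579.6 230.6] rot [-179.9   -0.   165.1] gap 85.8 F [ 0.4 -0.2 -0.1]
```

```bash
R='[-0.485,-0.409,0.001,-0.591,0.6]'; python3 -m jog '[[-0.485,-0.409,0.001,-0.591,0.6],[-0.485,-0.409,0.001,-0.591,0.6],[-0.485,-0.409,0.001,-0.591,0.6],[-0.485,-0.409,0.001,-0.591,0.6],[-0.485,-0.409,0.001,-0.591,0.6],[-0.485,-0.409,0.001,-0.591,0.6],[-0.485,-0.409,0.001,-0.591,0.6],[-0.485,-0.409,0.001,-0.591,0.6],[-0.485,-0.409,0.001,-0.591,0.6],[-0.485,-0.409,0.001,-0.591,0.6],[-0.485,-0.409,0.001,-0.591,0.6],[-0.485,-0.409,0.001,-0.591,0.6],[-0.485,-0.409,0.001,-0.591,0.6],[-0.485,-0.409,0.001,-0.591,0.6],[-0.485,-0.409,0.001,-0.591,0.6],[-0.485,-0.409,0.001,-0.591,0.6],[-0.485,-0.409,0.001,-0.591,0.6],[-0.485,-0.409,0.001,-0.591,0.6],[-0.485,-0.409,0.001,-0.591,0.6],[-0.485,-0.409,0.001,-0.591,0.6]]' 30
python3 - <<'E'
from h import *
import cv2
for n in("side","top"):
    s=cam(n); cv2.imwrite(f"pics/{n}1.png",s["pixels"][:,:,::-1])
go(517.5,59.5,230,199)
go(517.5,59.5,92,199)
E
```

```text
time: 2.2
tool_pos: [517.5, 60.2, 230.2]
tcp_rot: [-179.9, -0.0, -161.0]
ft_force: [0.3, 0.3, -0.0]
finger_gap: 51.1
row [0.0002, -0.0004, 0.0001] 0.0 | t 2.3 pos [517.6  60.  230.1] rot [-179.9   -0.  -161. ] gap 51.4 F [-0.   0.6  0.5]
row [0.0001, -0.0003, 0.1381] 0.0 | t 2.3 pos [517.6  60.  230.1] rot [-179.9   -0.  -161. ] gap 51.4 F [-0.   0.6  0.5]
```

View pics/side1.png

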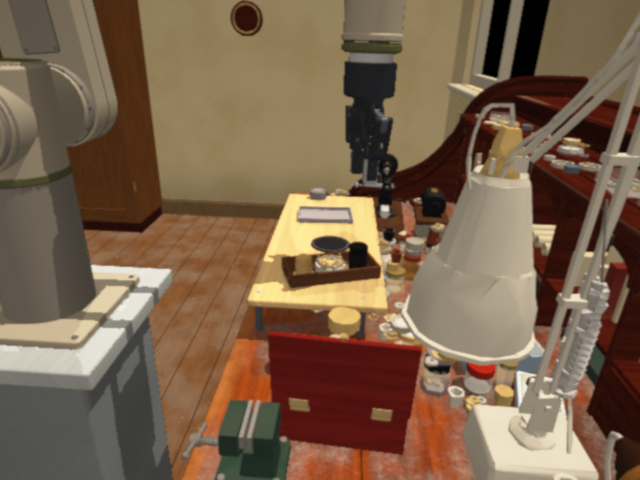

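The arm tracks well and is above the jar. I'll descend and grip.

```bash
python3 -m jog '[[0,0,0.02,0,0.6],[0,0,0.04,0,0.6],[0,0,0.06,0,0.6],[0,0,0.08,0,0.6],[0,0,0.095,0,0.6],[0,0,0.11,0,0.6],[0,0,0.12,0,0.6],[0,0,0.128,0,0.6],[0,0,0.134,0,0.6],[0,0,0.138,0,0.6],[0,0,0.138,0,0.6],[0,0,0.138,0,0.6]]' 30
python3 - <<'E'
from h import *
import cv2
s=cam("side"); cv2.imwrite("pics/side2.png",cv2.resize(s["pixels"][130:310,245:445,::-1],None,fx=4,fy=3.3,interpolation=cv2.INTER_CUBIC))
E
```

```text
time: 3.5
tool_pos: [517.9, 59.8, 92.6]
tcp_rot: [-179.9, 0.0, -161.0]
ft_force: [0.1, 0.9, -0.9]
finger_gap: 51.5
```

View pics/side2.png

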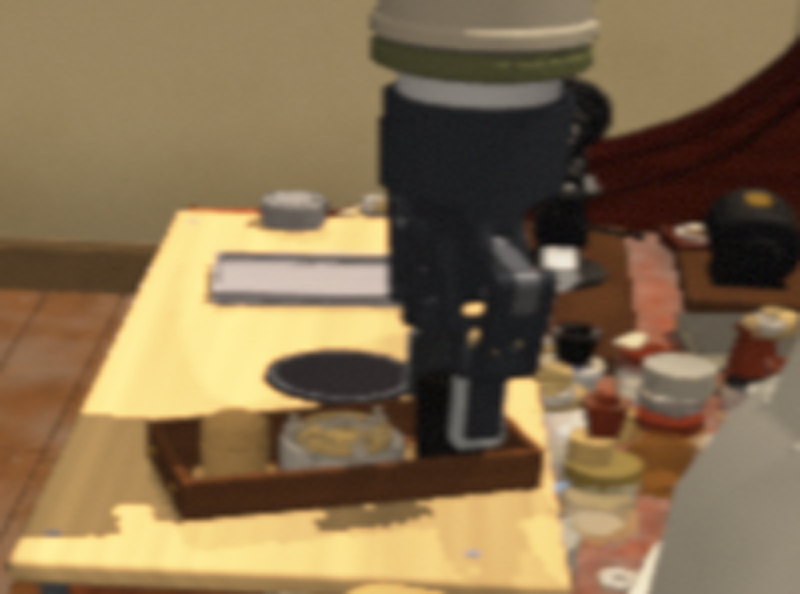

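Run:
```python
from h import *
s=cam("side")
f=lambda X:(lambda p:(((p[0]-245)*4).round(),((p[1]-130)*3.3).round()))(proj(s,X))
for z in(92,96,100,104):
  for g in(26,40): print(z,g,f([517.9+.326*g,59.8-.945*g,z]))
print("jar top",f([517.5,59.5,119]),f([517.5,59.5,74]))
```

```text
92 26 (np.float64(467.0), np.float64(450.0))
92 40 (np.float64(479.0), np.float64(462.0))
96 26 (np.float64(468.0), np.float64(442.0))
96 40 (np.float64(480.0), np.float64(455.0))
100 26 (np.float64(469.0), np.float64(435.0))
100 40 (np.float64(481.0), np.float64(448.0))
104 26 (np.float64(469.0), np.float64(428.0))
104 40 (np.float64(481.0), np.float64(441.0))
jar top (np.float64(449.0), np.float64(380.0)) (np.float64(443.0), np.float64(458.0))
```

Fingers straddle the jar and the tips are at about z=100, above the wall. I'll go 3 mm lower and close.

```bash
python3 -m jog '[[0,0,0.003,0,0.6],[0,0,0.003,0,0.3],[0,0,0.003,0,0.2],[0,0,0.003,0,0.2],[0,0,0.003,0,0.2],[0,0,0.003,0,0.2],[0,0,0.003,0,0.2],[0,0,0.003,0,0.2],[0,0,0.003,0,0.2]]' 40 && python3 -m jog '[[0,0,-0.005,0,0.2],[0,0,-0.01,0,0.2],[0,0,-0.02,0,0.2],[0,0,-0.035,0,0.2],[0,0,-0.05,0,0.2],[0,0,-0.07,0,0.2],[0,0,-0.09,0,0.2],[0,0,-0.09,0,0.2]]'
python3 - <<'E'
from h import *
import cv2
s=cam("side"); cv2.imwrite("pics/side3.png",cv2.resize(s["pixels"][130:310,245:445,::-1],None,fx=4,fy=3.3,interpolation=cv2.INTER_CUBIC))
a=np.radians(4.2);c=np.array([450,313.3])+25*np.array([np.cos(a),np.sin(a)]);print(c)
go(*c,180,184.2)
E
```

```text
time: 4.5
tool_pos: [518.1, 59.8, 89.8]
tcp_rot: [-179.9, 0.0, -161.0]
ft_force: [-0.3, -2.0, 0.5]
finger_gap: 30.0
time: 5.3
tool_pos: [520.5, 59.9, 184.7]
tcp_rot: [-179.8, 0.4, -161.0]
ft_force: [1.0, 0.2, -0.5]
finger_gap: 29.8
[474.93286193 315.13095493]
row [-0.0409, 0.2558, 0.002] 0.258 | t 5.35 pos [519.6  59.9 182.5] rot [-179.8    0.3 -161. ] gap 29.9 F [-0.7  0.8 -1.1]
```

View pics/side3.png

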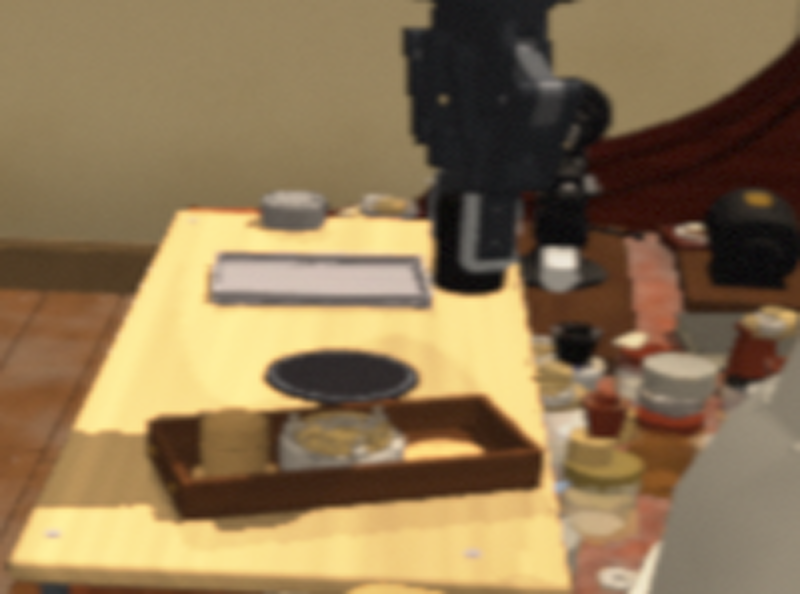

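The jar is held upright and its pale mark is free. Next, the tray.

```bash
python3 -m jog '[[-0.006,0.036,0.002,0.036,0.2],[-0.012,0.073,0.002,0.073,0.2],[-0.018,0.11,0.002,0.11,0.2],[-0.023,0.146,0.002,0.146,0.2],[-0.029,0.183,0.002,0.183,0.2],[-0.035,0.22,0.002,0.22,0.2],[-0.039,0.244,0.002,0.244,0.2],[-0.041,0.256,0.002,0.258,0.2],[-0.041,0.256,0.002,0.258,0.2],[-0.041,0.256,0.002,0.258,0.2],[-0.041,0.256,0.002,0.258,0.2],[-0.041,0.256,0.002,0.258,0.2]]'
python3 - <<'E'
from h import *
go(475,315,89.5,184.2)
E
```

```text
time: 6.55
tool_pos: [475.3, 314.4, 179.9]
tcp_rot: [-179.9, 0.3, -175.8]
ft_force: [0.3, 0.3, -0.8]
finger_gap: 29.7
row [0.0007, 0.0008, 0.0904] -0.001 | t 6.55 pos [475.3 314.4 179.9] rot [-179.9    0.3 -175.8] gap 29.7 F [ 0.3  0.3 -0.8]
```

```bash
python3 -m jog '[[0,0,0.015,0,0.2],[0,0,0.03,0,0.2],[0,0,0.045,0,0.2],[0,0,0.058,0,0.2],[0,0,0.068,0,0.2],[0,0,0.076,0,0.2],[0,0,0.082,0,0.2],[0,0,0.086,0,0.2],[0,0,0.089,0,0.2],[0,0,0.0905,0,0.2],[0,0,0.0905,0,0.2],[0,0,0.0905,0,0.2],[0,0,0.0905,0,0.2]]'
python3 - <<'E'
from h import *
import cv2
s=cam("side"); cv2.imwrite("pics/side4.png",cv2.resize(s["pixels"][130:310,245:445,::-1],None,fx=4,fy=3.3,interpolation=cv2.INTER_CUBIC))
go(475,315,88.5,184.2)
E
```

```text
time: 7.85
tool_pos: [476.0, 314.4, 89.7]
tcp_rot: [-179.9, 0.4, -175.8]
ft_force: [-0.6, 0.1, -0.1]
finger_gap: 30.0
row [0.0009, 0.0008, 0.0012] -0.001 | t 7.9 pos [476.  314.3  89.7] rot [-179.9    0.3 -175.8] gap 29.6 F [ 0.6 -0.1 -0.8]
```

View pics/side4.png

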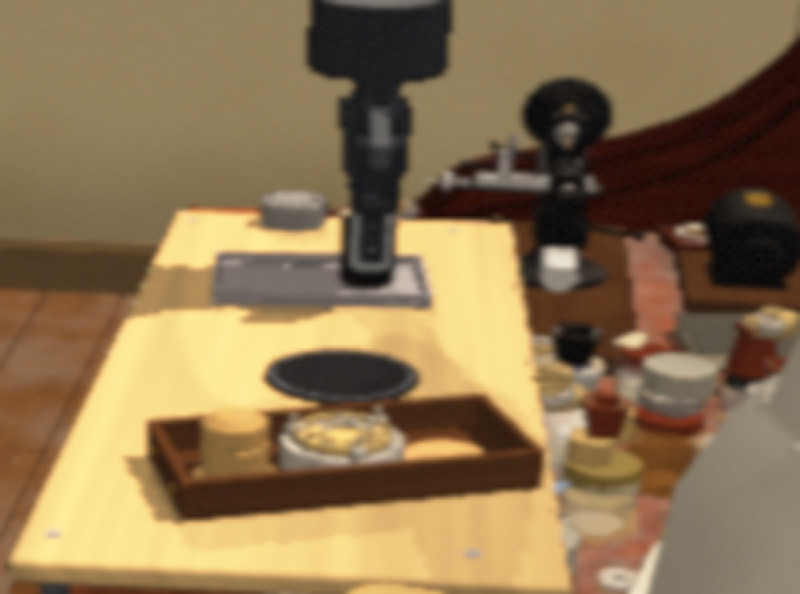

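Jar is over the tray floor. I'll lower it the last ~1 mm, open, rise and go above the bottle.

```bash
python3 -m jog '[[0,0,0.001,0,0.2],[0,0,0.0015,0,0.2],[0,0,0.0015,0,0.3],[0,0,0.0015,0,0.45],[0,0,0.0015,0,0.6],[0,0,0.0015,0,0.6],[0,0,0.0015,0,0.6],[0,0,0.0015,0,0.6],[0,0,-0.01,0,0.6],[0,0,-0.025,0,0.6],[0,0,-0.045,0,0.6],[0,0,-0.07,0,0.6],[0,0,-0.1,0,0.6],[0,0,-0.1,0,0.6]]'
python3 - <<'E'
from h import *
import cv2
go(429.5,31,180,199)
E
```

```text
time: 9.3
tool_pos: [478.3, 316.1, 197.0]
tcp_rot: [179.8, 0.9, -175.8]
ft_force: [1.0, -0.8, 1.8]
finger_gap: 51.0
row [0.0696, -0.2808, 0.0152] -0.259 | t 9.3 pos [478.3 316.1 197. ] rot [ 179.8    0.9 -175.8] gap 51.0 F [ 1.  -0.8  1.8]
```

```bash
python3 -m jog '[[0.012,-0.047,0.015,-0.043,0.6],[0.024,-0.094,0.015,-0.086,0.6],[0.035,-0.14,0.015,-0.13,0.6],[0.047,-0.187,0.015,-0.173,0.6],[0.058,-0.234,0.015,-0.216,0.6],[0.066,-0.266,0.015,-0.245,0.6],[0.07,-0.281,0.015,-0.259,0.6],[0.07,-0.281,0.015,-0.259,0.6],[0.07,-0.281,0.015,-0.259,0.6],[0.07,-0.281,0.015,-0.259,0.6],[0.07,-0.281,0.015,-0.259,0.6]]'
python3 - <<'E'
from h import *
import cv2
go(429.5,31,92,199)
s=cam("top"); cv2.imwrite("pics/top5.png",cv2.resize(s["pixels"][180:300,160:290,::-1],None,fx=5,fy=5,interpolation=cv2.INTER_CUBIC))
s=cam("side"); cv2.imwrite("pics/side5.png",cv2.resize(s["pixels"][130:310,245:445,::-1],None,fx=4,fy=3.3,interpolation=cv2.INTER_CUBIC))
E
```

```text
time: 10.4
tool_pos: [429.3, 31.7, 180.3]
tcp_rot: [-179.9, 0.9, -160.9]
ft_force: [0.1, 0.4, 0.0]
finger_gap: 51.0
row [0.0014, -0.0006, 0.0883] 0.001 | t 10.4 pos [429.3  31.7 180.3] rot [-179.9    0.9 -160.9] gap 51.0 F [0.1 0.4 0. ]
```

View pics/top5.png

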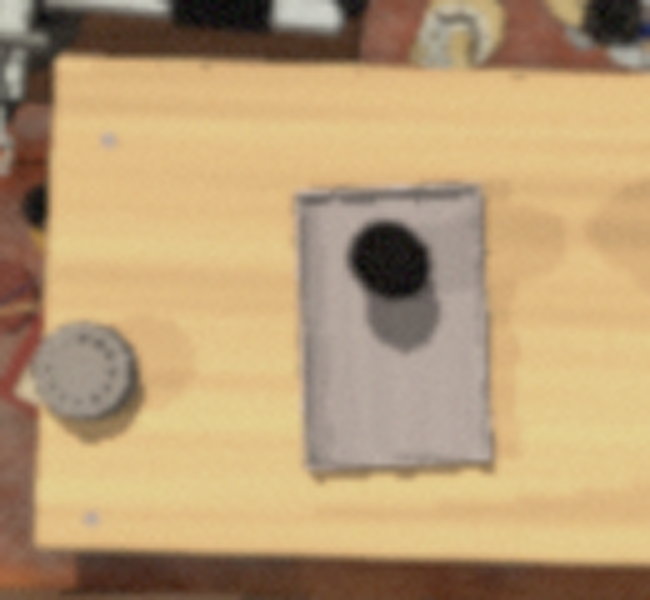

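View pics/side5.png

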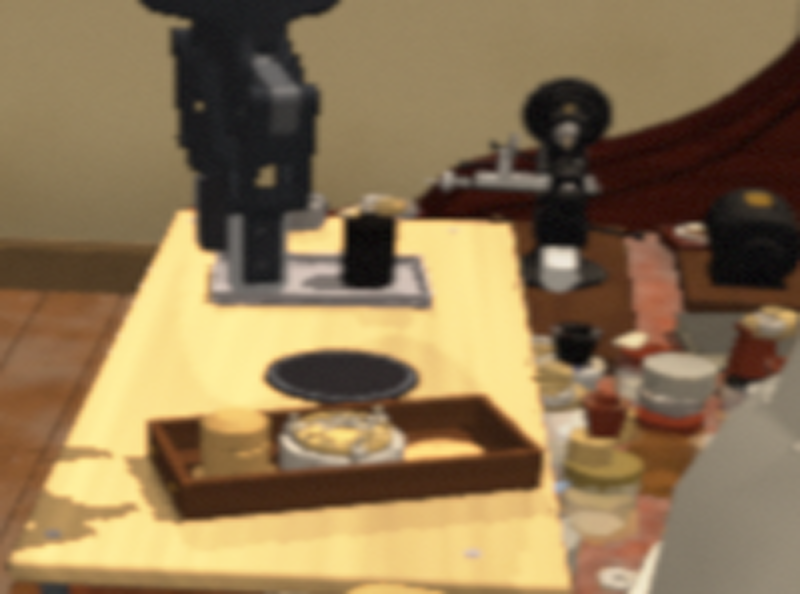

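Jar stands upright on the tray (top at 389,259 in the crop). Now down onto the bottle.

```bash
python3 -m jog '[[0,0,0.02,0,0.6],[0,0,0.04,0,0.6],[0.001,0,0.055,0,0.6],[0.001,0,0.068,0,0.6],[0.001,0,0.078,0,0.6],[0.001,0,0.085,0,0.6],[0.001,-0.001,0.0895,0,0.6],[0.001,-0.001,0.0895,0,0.6],[0.001,-0.001,0.0895,0,0.6]]' 30
python3 - <<'E'
from h import *
import cv2
go(429.5,31,90.5,199)
s=cam("side"); cv2.imwrite("pics/side6.png",cv2.resize(s["pixels"][180:310,245:395,::-1],None,fx=5,fy=4.5,interpolation=cv2.INTER_CUBIC))
E
```

```text
time: 11.4
tool_pos: [430.3, 30.6, 91.1]
tcp_rot: [-179.9, 0.9, -160.9]
ft_force: [-0.9, -0.3, 0.2]
finger_gap: 51.4
row [0.0006, 0.0006, 0.0006] 0.001 | t 11.4 pos [430.3  30.6  91.1] rot [-179.9    0.9 -160.9] gap 51.4 F [-0.9 -0.3  0.2]
```

View pics/side6.png

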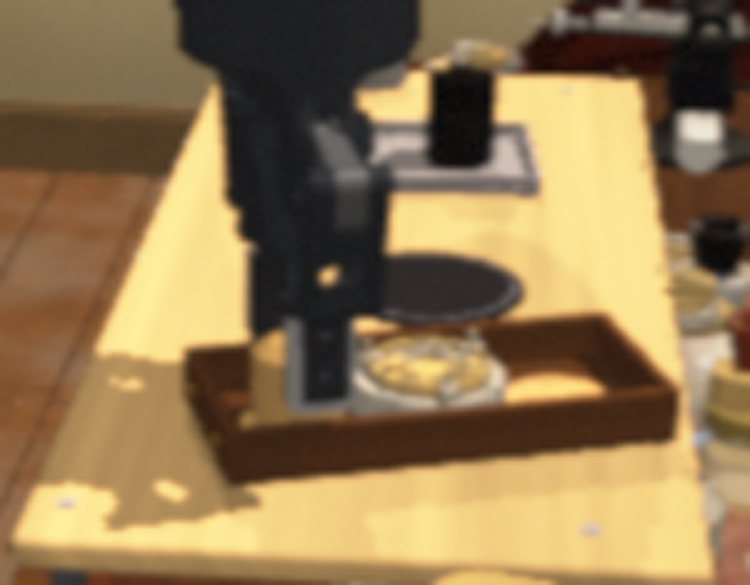

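Finger straddles the bottle as expected.

```bash
python3 -m jog '[[0,0,0.001,0,0.5],[0,0,0.001,0,0.3],[0,0,0.001,0,0.2],[0,0,0.001,0,0.2],[0,0,0.001,0,0.2],[0,0,0.001,0,0.2],[0,0,0.001,0,0.2],[0,0,0.001,0,0.2]]' 30 && python3 -m jog '[[0,0,-0.005,0,0.2],[0,0,-0.01,0,0.2],[0,0,-0.02,0,0.2],[0,0,-0.035,0,0.2],[0,0,-0.05,0,0.2],[0,0,-0.07,0,0.2],[0,0,-0.085,0,0.2],[0,0,-0.09,0,0.2],[0,0,-0.09,0,0.2],[0,0,-0.09,0,0.2],[0,0,-0.09,0,0.2]]'
python3 - <<'E'
from h import *
import cv2
s=cam("side"); cv2.imwrite("pics/side7.png",cv2.resize(s["pixels"][130:310,245:445,::-1],None,fx=4,fy=3.3,interpolation=cv2.INTER_CUBIC))
s=cam("top")
c=back(s,(389+.5)/5-.5+160,(259+.5)/5-.5+180,118);print("jar",c)
a=np.radians(4.2);c=np.array([450,313.3])-25*np.array([np.cos(a),np.sin(a)]);print(c)
go(*c,180,184.2)
E
```

```text
time: 12.25
tool_pos: [430.8, 30.5, 90.7]
tcp_rot: [-179.9, 1.0, -160.9]
ft_force: [-0.2, -0.6, 5.0]
finger_gap: 25.8
time: 13.35
tool_pos: [428.6, 30.2, 179.6]
tcp_rot: [-179.9, 0.9, -160.9]
ft_force: [-0.2, 0.5, -0.0]
finger_gap: 26.0
jar [475.70977925 312.58385461]
[425.06713807 311.46904507]
row [-0.0885, 0.267, 0.0008] 0.26 | t 13.45 pos [428.7  30.2 179.8] rot [-179.9    0.9 -160.9] gap 26.0 F [-0.6 -0.8 -0.5]
```

View pics/side7.png

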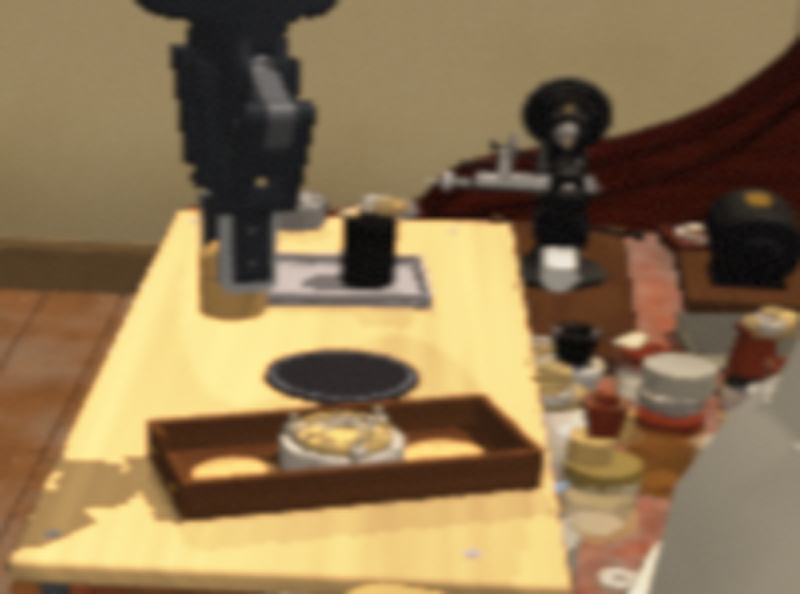

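Bottle held upright (a 5 N upward touch on closing, harmless). I'll carry it over.

```bash
python3 -m jog '[[-0.013,0.038,0.001,0.037,0.2],[-0.026,0.076,0.001,0.074,0.2],[-0.038,0.114,0.001,0.111,0.2],[-0.05,0.152,0.001,0.148,0.2],[-0.063,0.19,0.001,0.185,0.2],[-0.075,0.228,0.001,0.22,0.2],[-0.083,0.254,0.001,0.245,0.2],[-0.0885,0.267,0.001,0.26,0.2],[-0.0885,0.267,0.001,0.26,0.2],[-0.0885,0.267,0.001,0.26,0.2],[-0.0885,0.267,0.001,0.26,0.2],[-0.0885,0.267,0.001,0.26,0.2]]'
python3 - <<'E'
from h import *
go(425,312,90.5,184.2)
E
```

```text
time: 14.65
tool_pos: [425.3, 310.6, 179.8]
tcp_rot: [179.9, 0.9, -175.9]
ft_force: [-0.9, -0.3, 0.5]
finger_gap: 26.0
row [0.0015, 0.0012, 0.0893] -0.001 | t 14.65 pos [425.3 310.6 179.8] rot [ 179.9    0.9 -175.9] gap 26.0 F [-0.9 -0.3  0.5]
```

```bash
python3 -m jog '[[0,0,0.015,0,0.2],[0,0,0.03,0,0.2],[0,0,0.045,0,0.2],[0,0,0.058,0,0.2],[0,0,0.068,0,0.2],[0,0,0.076,0,0.2],[0.001,0.001,0.082,0,0.2],[0.001,0.001,0.086,0,0.2],[0.001,0.001,0.0885,0,0.2],[0.001,0.001,0.09,0,0.2],[0.001,0.001,0.09,0,0.2],[0.001,0.001,0.09,0,0.2]]' && python3 -m jog '[[0,0,0,0,0.3],[0,0,0,0,0.45],[0,0,0,0,0.6],[0,0,0,0,0.6],[0,0,0,0,0.6],[0,0,0,0,0.6],[0,0,-0.01,0,0.6],[0,0,-0.025,0,0.6],[0,0,-0.045,0,0.6],[0,0,-0.07,0,0.6],[0,0,-0.09,0,0.6],[0,0,-0.1,0,0.6],[0,0,-0.1,0,0.6],[0,0,-0.1,0,0.6]]'
python3 - <<'E'
from h import *
import cv2
go(473,45.5,190,109)
go(473,45.5,190,289)
s=cam("side"); cv2.imwrite("pics/side8.png",cv2.resize(s["pixels"][130:310,245:445,::-1],None,fx=4,fy=3.3,interpolation=cv2.INTER_CUBIC))
E
```

```text
time: 15.85
tool_pos: [425.8, 312.0, 90.1]
tcp_rot: [179.8, 0.9, -175.9]
ft_force: [0.2, 0.2, -0.3]
finger_gap: 25.8
time: 17.25
tool_pos: [424.1, 311.5, 190.0]
tcp_rot: [179.8, 0.9, -175.9]
ft_force: [-0.3, 0.5, -0.2]
finger_gap: 51.3
row [-0.0296, -0.2688, -0.0003] 1.311 | t 17.25 pos [424.1 311.5 190. ] rot [ 179.8    0.9 -175.9] gap 51.3 F [-0.3  0.5 -0.2]
row [-0.0296, -0.2688, -0.0003] -1.83 | t 17.25 pos [424.1 311.5 190. ] rot [ 179.8    0.9 -175.9] gap 51.3 F [-0.3  0.5 -0.2]
```

View pics/side8.png

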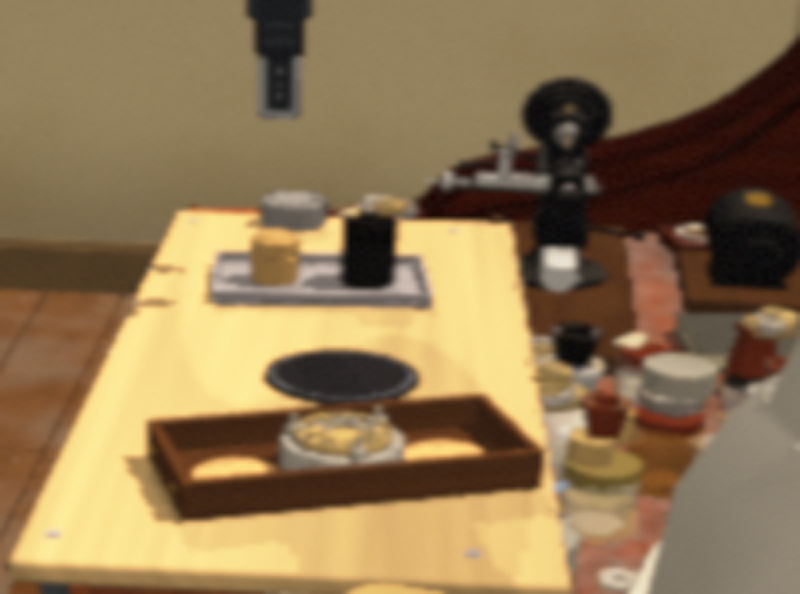

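Jar and bottle both stand on the tray and both marks are free. Next I move over the holder with the jaws along the rack.

```bash
python3 -m jog '[[-0.003,-0.03,0,0.146,0.8],[-0.006,-0.06,0,0.29,0.8],[-0.01,-0.09,0,0.437,0.8],[-0.013,-0.12,0,0.58,0.8],[-0.017,-0.15,0,0.728,0.8],[-0.02,-0.18,0,0.87,0.8],[-0.023,-0.21,0,1.02,0.8],[-0.026,-0.24,0,1.165,0.8],[-0.03,-0.269,0,1.311,0.8],[-0.03,-0.269,0,1.311,0.8],[-0.03,-0.269,0,1.311,0.8],[-0.03,-0.269,0,1.311,0.8],[-0.03,-0.269,0,1.311,0.8]]'
python3 - <<'E'
from h import *
import cv2
go(473,45.5,120,109)
E
```

```text
time: 18.6
tool_pos: [472.6, 46.1, 188.6]
tcp_rot: [179.2, 0.1, 109.1]
ft_force: [0.1, -0.1, 0.5]
finger_gap: 68.3
row [-0.0006, -0.0008, 0.0686] 0.003 | t 18.6 pos [472.6  46.1 188.6] rot [1.792e+02 1.000e-01 1.091e+02] gap 68.3 F [ 0.1 -0.1  0.5]
```

```bash
python3 -m jog '[[0,0,0.015,0,0.8],[0,0,0.035,0,0.8],[0,0,0.055,0,0.8],[0,0,0.075,0,0.8],[0,0,0.09,0,0.8],[0,0,0.1,0,0.8],[0,0,0.106,0,0.8],[0,0,0.11,0,0.8],[0,0,0.11,0,0.8],[0,0,0.11,0,0.8]]'
python3 - <<'E'
from h import *
import cv2
go(473,45.5,73,109)
s=cam("side"); cv2.imwrite("pics/side9.png",cv2.resize(s["pixels"][180:310,245:395,::-1],None,fx=5,fy=4.5,interpolation=cv2.INTER_CUBIC))
f=lambda X:(lambda p:(((p[0]-245)*5).round(),((p[1]-180)*4.5).round()))(proj(s,X))
d=np.array([np.cos(np.radians(19)),np.sin(np.radians(19))])
for k in(-34,-26,26,34):
  for z in (78,82,86,90): print(k,z,f([*(np.array([472.8,45.7])+k*d),z]))
E
```

```text
time: 19.6
tool_pos: [474.6, 46.5, 79.2]
tcp_rot: [179.1, 0.1, 109.1]
ft_force: [-0.1, -0.4, -0.1]
finger_gap: 68.3
row [-0.0004, -0.0019, 0.0062] 0.003 | t 19.6 pos [474.6  46.5  79.2] rot [1.791e+02 1.000e-01 1.091e+02] gap 68.3 F [-0.1 -0.4 -0.1]
-34 78 (np.float64(325.0), np.float64(410.0))
-34 82 (np.float64(325.0), np.float64(401.0))
-34 86 (np.float64(325.0), np.float64(391.0))
-34 90 (np.float64(325.0), np.float64(381.0))
-26 78 (np.float64(348.0), np.float64(408.0))
-26 82 (np.float64(348.0), np.float64(398.0))
-26 86 (np.float64(348.0), np.float64(389.0))
-26 90 (np.float64(349.0), np.float64(379.0))
26 78 (np.float64(495.0), np.float64(394.0))
26 82 (np.float64(496.0), np.float64(385.0))
26 86 (np.float64(496.0), np.float64(375.0))
26 90 (np.float64(497.0), np.float64(366.0))
34 78 (np.float64(517.0), np.float64(392.0))
34 82 (np.float64(518.0), np.float64(383.0))
34 86 (np.float64(519.0), np.float64(373.0))
34 90 (np.float64(519.0), np.float64(364.0))
```

View pics/side9.png

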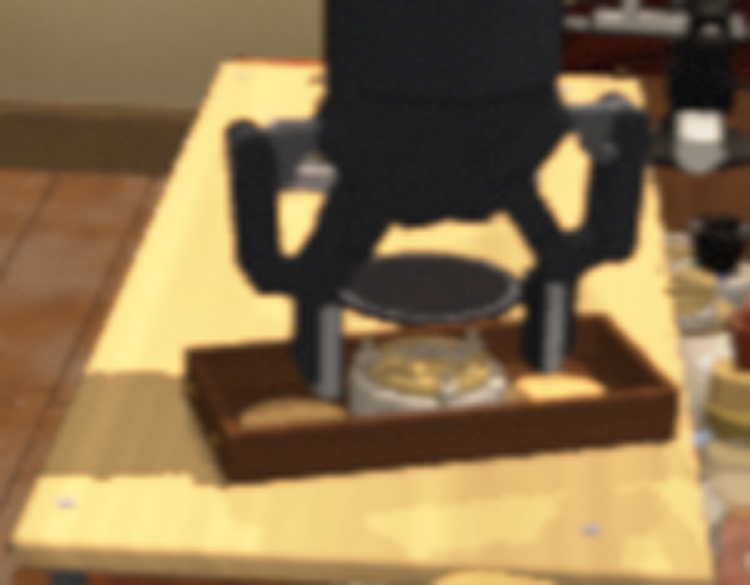

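Tips at about z≈88. The fingers sit ~4 mm too far toward +x (left gap 8 px, right 35 px). I'll shift, lower to z≈72 and close.

```bash
python3 -m jog '[[0,-0.002,0,0,0.8],[0,-0.004,0,0,0.8],[0,-0.004,0.003,0,0.8],[0,-0.004,0.006,0,0.8],[0,-0.004,0.0075,0,0.8],[0,-0.004,0.0075,0,0.8],[0,-0.004,0.0075,0,0.7],[0,-0.004,0.0075,0,0.6],[0,-0.004,0.0075,0,0.5],[0,-0.004,0.0075,0,0.45],[0,-0.004,0.0075,0,0.45],[0,-0.004,0.0075,0,0.45],[0,-0.004,0.0075,0,0.45],[0,-0.004,0.0075,0,0.45]]' 40
python3 - <<'E'
from h import *
import cv2
go(473,45.5,73,109)
s=cam("side"); cv2.imwrite("pics/side10.png",cv2.resize(s["pixels"][180:310,245:395,::-1],None,fx=5,fy=4.5,interpolation=cv2.INTER_CUBIC))
E
```

```text
time: 21.05
tool_pos: [471.6, 45.2, 72.4]
tcp_rot: [179.1, 0.1, 109.1]
ft_force: [-1.1, -0.5, 5.5]
finger_gap: 49.4
row [-0.0002, 0.0015, -0.0006] 0.003 | t 21.05 pos [471.6  45.2  72.4] rot [1.791e+02 1.000e-01 1.091e+02] gap 49.4 F [-1.1 -0.5  5.5]
```

View pics/side10.png

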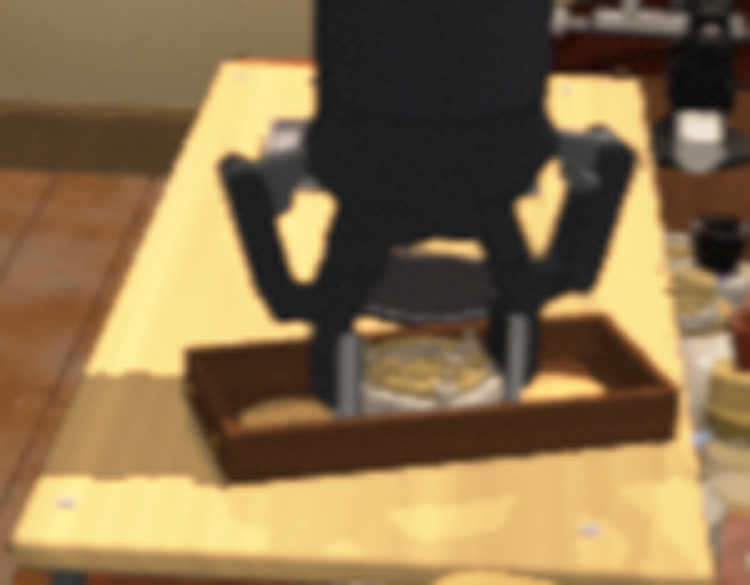

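```bash
python3 -m jog '[[0,0,-0.003,0,0.45],[0,0,-0.007,0,0.45],[0,0,-0.013,0,0.45],[0,0,-0.02,0,0.45],[0,0,-0.03,0,0.45],[0,0,-0.042,0,0.45],[0,0,-0.055,0,0.45],[0,0,-0.065,0,0.45],[0,0,-0.07,0,0.45],[0,0,-0.07,0,0.45],[0,0,-0.07,0,0.45],[0,0,-0.07,0,0.45]]'
python3 - <<'E'
from h import *
import cv2
go(469.5,163,142,109)
s=cam("side"); cv2.imwrite("pics/side11.png",cv2.resize(s["pixels"][140:290,245:395,::-1],None,fx=5,fy=4,interpolation=cv2.INTER_CUBIC))
E
```

```text
time: 22.3
tool_pos: [469.9, 44.9, 141.6]
tcp_rot: [179.1, 0.1, 109.1]
ft_force: [-0.2, 0.5, -1.7]
finger_gap: 49.1
row [0.1117, 0.0383, 0.0001] 0.003 | t 22.3 pos [469.9  44.9 141.6] rot [1.791e+02 1.000e-01 1.091e+02] gap 49.1 F [-0.2  0.5 -1.7]
```

View pics/side11.png

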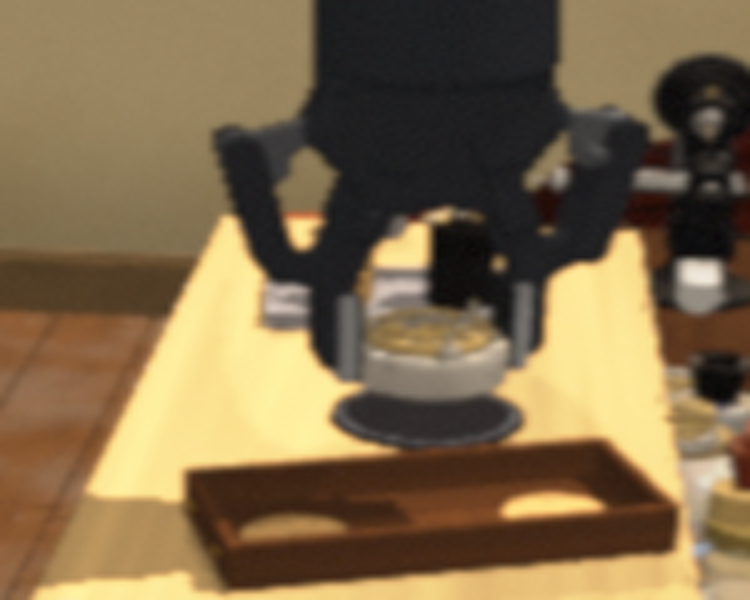

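```bash
python3 -m jog '[[0.012,0.004,0,0,0.45],[0.025,0.0085,0,0,0.45],[0.045,0.0155,0,0,0.45],[0.065,0.022,0,0,0.45],[0.085,0.029,0,0,0.45],[0.1,0.034,0,0,0.45],[0.108,0.037,0,0,0.45],[0.112,0.038,0,0,0.45],[0.112,0.038,0,0,0.45],[0.112,0.038,0,0,0.45],[0.112,0.038,0,0,0.45],[0.112,0.038,0,0,0.45]]'
python3 - <<'E'
from h import *
go(469.5,163,71.8,109)
E
```

```text
time: 23.55
tool_pos: [469.2, 162.7, 142.0]
tcp_rot: [179.1, 0.1, 109.1]
ft_force: [-0.2, 0.1, -1.7]
finger_gap: 49.5
row [0.0003, -0.0007, 0.0702] 0.002 | t 23.55 pos [469.2 162.7 142. ] rot [1.791e+02 1.000e-01 1.091e+02] gap 49.5 F [-0.2  0.1 -1.7]
```

```bash
python3 -m jog '[[0,0,0.01,0,0.45],[0,0,0.025,0,0.45],[0,0,0.038,0,0.45],[0,0,0.049,0,0.45],[0,-0.001,0.057,0,0.45],[0,-0.001,0.063,0,0.45],[0,-0.001,0.067,0,0.45],[0,-0.001,0.069,0,0.45],[0,-0.001,0.07,0,0.45],[0,-0.001,0.07,0,0.45],[0,-0.001,0.07,0,0.45]]'
python3 - <<'E'
from h import *
import cv2
go(469.5,163,71.3,109)
s=cam("side"); cv2.imwrite("pics/side12.png",cv2.resize(s["pixels"][140:290,245:395,::-1],None,fx=5,fy=4,interpolation=cv2.INTER_CUBIC))
s=cam("top"); cv2.imwrite("pics/top12.png",cv2.resize(s["pixels"][190:290,270:390,::-1],None,fx=6,fy=6,interpolation=cv2.INTER_CUBIC))
E
```

```text
time: 24.65
tool_pos: [469.6, 162.7, 72.5]
tcp_rot: [179.1, 0.1, 109.1]
ft_force: [-0.7, -0.7, -0.5]
finger_gap: 49.3
row [0.0003, -0.0, 0.0012] 0.002 | t 24.65 pos [469.6 162.7  72.5] rot [1.791e+02 1.000e-01 1.091e+02] gap 49.3 F [-0.7 -0.7 -0.5]
```

View pics/side12.png

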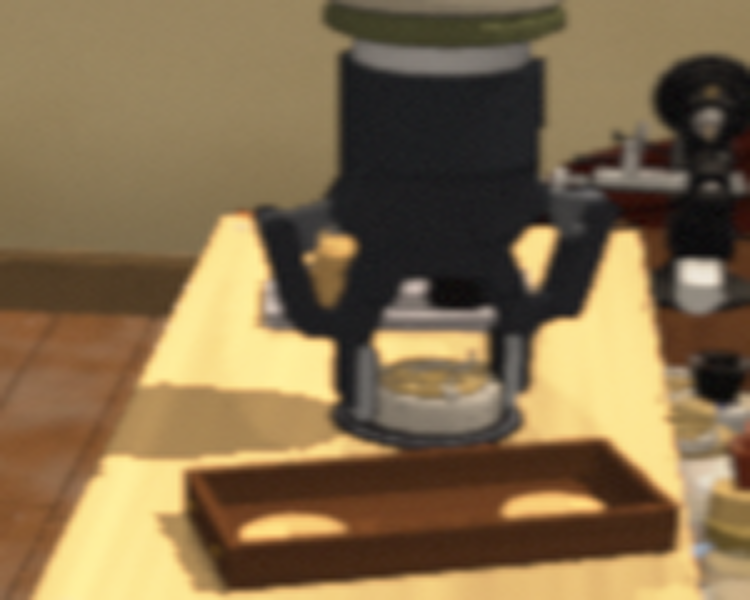

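The holder looks ~4 mm too far toward +x against the pad (centre column ≈439 vs 428). I'll shift −3 mm along the jaw axis, lower, look, then release.

```bash
python3 -m jog '[[0,-0.001,0,0,0.45],[0,-0.002,0,0,0.45],[0,-0.003,0,0,0.45],[0,-0.003,0.0005,0,0.45],[0,-0.003,0.001,0,0.45],[0,-0.003,0.0015,0,0.45],[0,-0.003,0.0015,0,0.45]]'
python3 - <<'E'
from h import *
import cv2
s=cam("side"); cv2.imwrite("pics/side13.png",cv2.resize(s["pixels"][200:270,290:370,::-1],None,fx=10,fy=8,interpolation=cv2.INTER_CUBIC))
s=cam("top"); cv2.imwrite("pics/top13.png",cv2.resize(s["pixels"][190:290,250:370,::-1],None,fx=6,fy=6,interpolation=cv2.INTER_CUBIC))
E
```

```text
time: 25.45
tool_pos: [466.7, 161.7, 71.4]
tcp_rot: [179.1, 0.1, 109.1]
ft_force: [-4.0, -1.0, 5.8]
finger_gap: 49.1
```

View pics/side13.png

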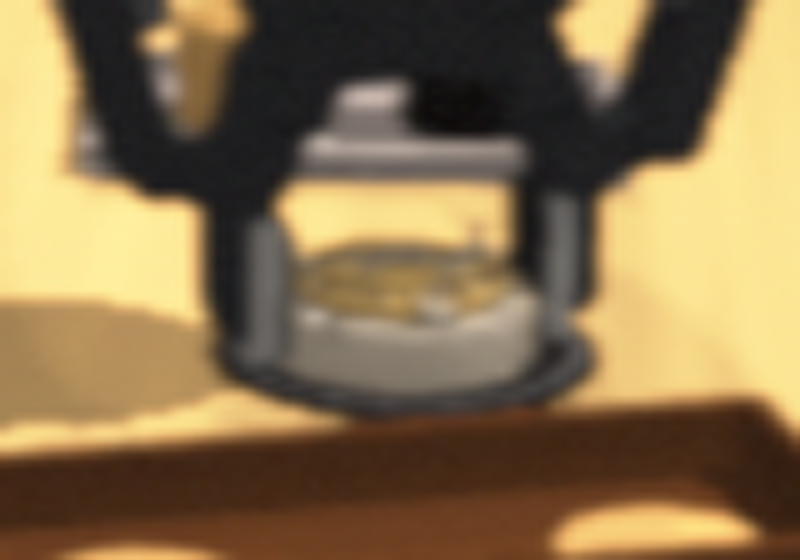

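View pics/top13.png

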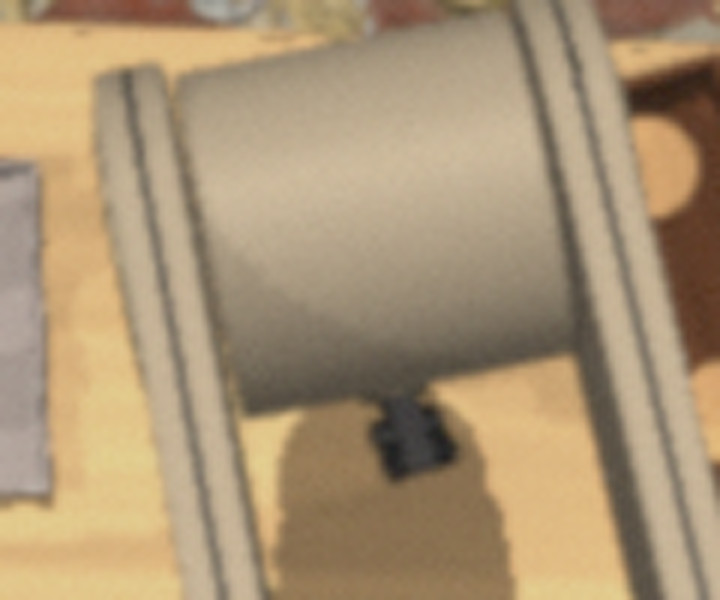

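```bash
python3 -m jog '[[0,0,0,0,0.5],[0,0,0,0,0.6],[0,0,0,0,0.7],[0,0,0,0,0.8],[0,0,0,0,0.8],[0,0,0,0,0.8],[0,0,0,0,0.8],[0,0,-0.01,0,0.8],[0,0,-0.025,0,0.8],[0,0,-0.045,0,0.8],[0,0,-0.07,0,0.8],[0,0,-0.095,0,0.8],[0,0,-0.11,0,0.8],[0,0,-0.115,0,0.8],[0,0,-0.115,0,0.8],[0,0,-0.115,0,0.8]]'
python3 - <<'E'
from h import *
import cv2
go(425.8,312,190,184.2);go(476,314.4,190,184.2)
s=cam("side"); cv2.imwrite("pics/side14.png",cv2.resize(s["pixels"][180:310,245:395,::-1],None,fx=5,fy=4.5,interpolation=cv2.INTER_CUBIC))
E
```

```text
time: 27.15
tool_pos: [464.3, 161.1, 185.1]
tcp_rot: [179.2, 0.1, 109.1]
ft_force: [-0.9, -0.1, -0.5]
finger_gap: 68.2
row [0.1552, 0.013, -0.0049] -1.311 | t 27.15 pos [464.3 161.1 185.1] rot [1.792e+02 1.000e-01 1.091e+02] gap 68.2 F [-0.9 -0.1 -0.5]
row [0.141, 0.0612, -0.0042] -1.311 | t 27.15 pos [464.3 161.1 185.1] rot [1.792e+02 1.000e-01 1.091e+02] gap 68.2 F [-0.9 -0.1 -0.5]
```

View pics/side14.png

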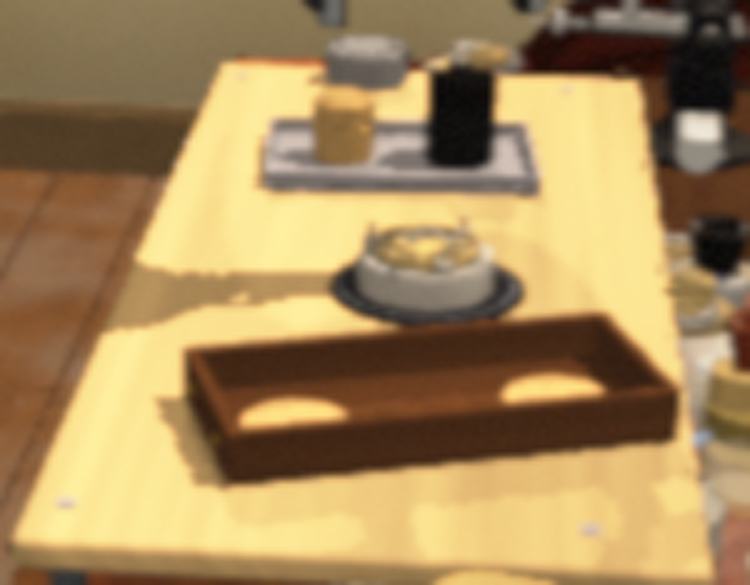

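The holder stands centred on the pad (424 vs 427). Now over to the jar.

```bash
python3 -m jog '[[0.015,0.007,-0.004,-0.146,0.6],[0.031,0.014,-0.004,-0.29,0.6],[0.047,0.02,-0.004,-0.437,0.6],[0.063,0.027,-0.004,-0.58,0.6],[0.078,0.034,-0.004,-0.728,0.6],[0.094,0.041,-0.004,-0.87,0.6],[0.11,0.048,-0.004,-1.02,0.6],[0.125,0.055,-0.004,-1.165,0.6],[0.141,0.061,-0.004,-1.311,0.6],[0.141,0.061,-0.004,-1.311,0.6],[0.141,0.061,-0.004,-1.311,0.6],[0.141,0.061,-0.004,-1.311,0.6]]'
python3 - <<'E'
from h import *
import cv2
go(476,314,89,184.2)
s=cam("top"); cv2.imwrite("pics/top15.png",cv2.resize(s["pixels"][190:290,270:390,::-1],None,fx=6,fy=6,interpolation=cv2.INTER_CUBIC))
s=cam("side"); cv2.imwrite("pics/side15.png",cv2.resize(s["pixels"][130:310,245:445,::-1],None,fx=4,fy=3.3,interpolation=cv2.INTER_CUBIC))
E
```

```text
time: 28.4
tool_pos: [475.3, 313.4, 188.7]
tcp_rot: [179.9, 0.7, -176.0]
ft_force: [-0.0, -0.2, -0.7]
finger_gap: 51.5
row [0.0005, 0.0004, 0.0997] -0.003 | t 28.4 pos [475.3 313.4 188.7] rot [ 179.9    0.7 -176. ] gap 51.5 F [-0.  -0.2 -0.7]
```

View pics/top15.png

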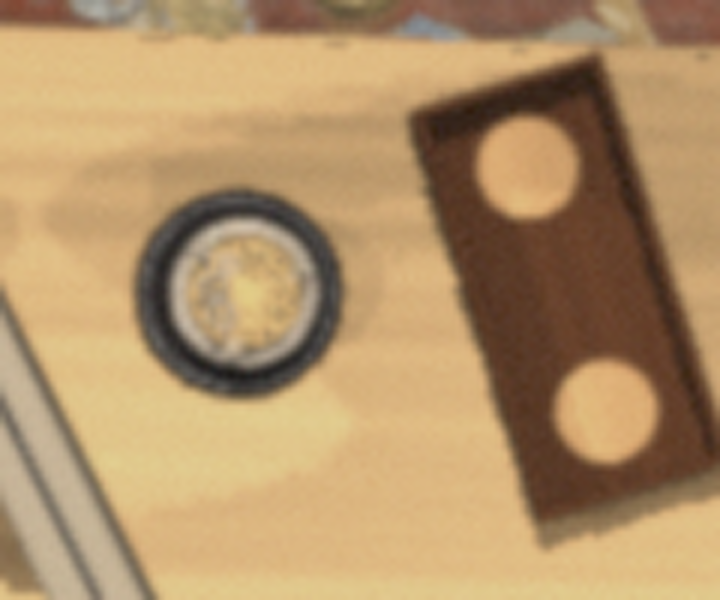

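View pics/side15.png

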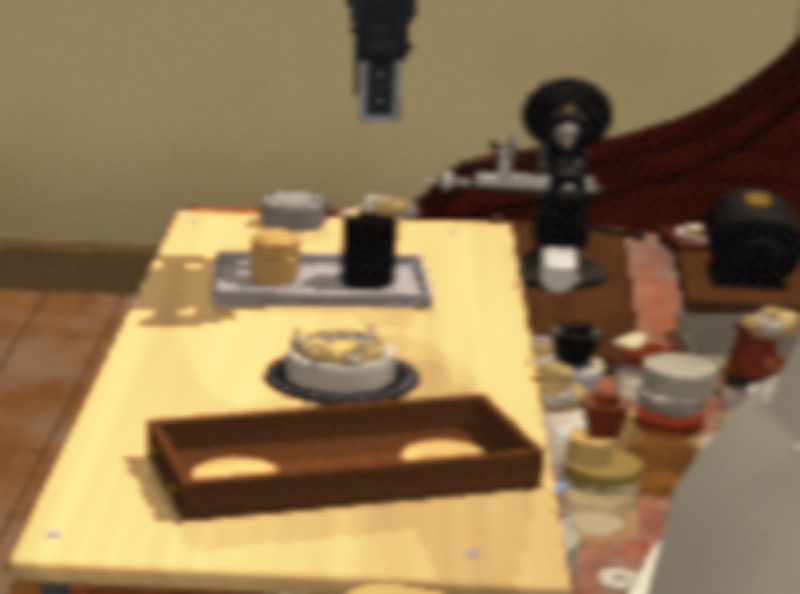

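Top view shows the holder at (245,293) on the pad at (240,293), so it is centred. Marks are clear at (528,167) and (606,411). Now gripping the jar.

```bash
python3 -m jog '[[0,0,0.02,0,0.6],[0,0,0.04,0,0.6],[0,0,0.06,0,0.6],[0,0,0.075,0,0.6],[0,0,0.087,0,0.6],[0,0,0.095,0,0.6],[0,0,0.0995,0,0.6],[0,0,0.0995,0,0.6],[0,0,0.0995,0,0.6],[0,0,0.0995,0,0.4],[0,0,0.0995,0,0.2],[0,0,0.0995,0,0.2],[0,0,0.0995,0,0.2],[0,0,0.0995,0,0.2],[0,0,0.0995,0,0.2],[0,0,0.0995,0,0.2],[0,0,0.0995,0,0.2]]' 40 && python3 -m jog '[[0,0,-0.005,0,0.2],[0,0,-0.01,0,0.2],[0,0,-0.02,0,0.2],[0,0,-0.035,0,0.2],[0,0,-0.05,0,0.2],[0,0,-0.07,0,0.2],[0,0,-0.085,0,0.2],[0,0,-0.09,0,0.2],[0,0,-0.09,0,0.2],[0,0,-0.09,0,0.2],[0,0,-0.09,0,0.2]]'
python3 - <<'E'
from h import *
s=cam("top")
c=lambda x,y:((x+.5)/6-.5+270,(y+.5)/6-.5+190)
m=[back(s,*c(528,167),74),back(s,*c(606,411),74)];print(m)
print("pad",back(s,*c(240,293),73),"holder",back(s,*c(245,293),89))
go(518,60,180,199);go(*m[0],180,199)
E
```

```text
time: 30.2
tool_pos: [477.5, 314.1, 90.7]
tcp_rot: [179.9, 0.8, -175.9]
ft_force: [0.0, -0.8, 6.5]
finger_gap: 29.5
time: 31.3
tool_pos: [475.6, 313.4, 179.4]
tcp_rot: [179.9, 0.7, -175.9]
ft_force: [-0.4, 0.2, -0.5]
finger_gap: 29.6
[array([517.56068703,  60.05915835]), array([430.56209367,  29.96148966])]
pad [469.06555622 162.27928959] holder [467.89718162 160.56065709]
row [-0.0243, -0.2558, -0.0006] -0.26 | t 31.35 pos [475.6 313.5 179.5] rot [ 179.9    0.7 -175.9] gap 29.7 F [-0.4 -0.3  0.3]
row [-0.0238, -0.2557, -0.0006] -0.26 | t 31.35 pos [475.6 313.5 179.5] rot [ 179.9    0.7 -175.9] gap 29.7 F [-0.4 -0.3  0.3]
```

```bash
python3 -m jog '[[-0.004,-0.037,0,-0.037,0.2],[-0.007,-0.074,0,-0.074,0.2],[-0.011,-0.11,0,-0.111,0.2],[-0.014,-0.147,0,-0.148,0.2],[-0.018,-0.184,0,-0.185,0.2],[-0.021,-0.22,0,-0.22,0.2],[-0.023,-0.244,0,-0.248,0.2],[-0.024,-0.256,0,-0.26,0.2],[-0.024,-0.256,0,-0.26,0.2],[-0.024,-0.256,0,-0.26,0.2],[-0.024,-0.256,0,-0.26,0.2],[-0.024,-0.256,0,-0.26,0.2]]'
python3 - <<'E'
from h import *
import cv2
go(518,60,92,199)
s=cam("side"); cv2.imwrite("pics/side16.png",cv2.resize(s["pixels"][130:310,245:445,::-1],None,fx=4,fy=3.3,interpolation=cv2.INTER_CUBIC))
E
```

```text
time: 32.55
tool_pos: [517.6, 60.7, 179.2]
tcp_rot: [-179.9, 0.7, -161.0]
ft_force: [-0.1, -0.0, -0.4]
finger_gap: 29.3
row [0.0009, -0.0007, 0.0872] 0.001 | t 32.55 pos [517.6  60.7 179.2] rot [-179.9    0.7 -161. ] gap 29.3 F [-0.1 -0.  -0.4]
```

View pics/side16.png

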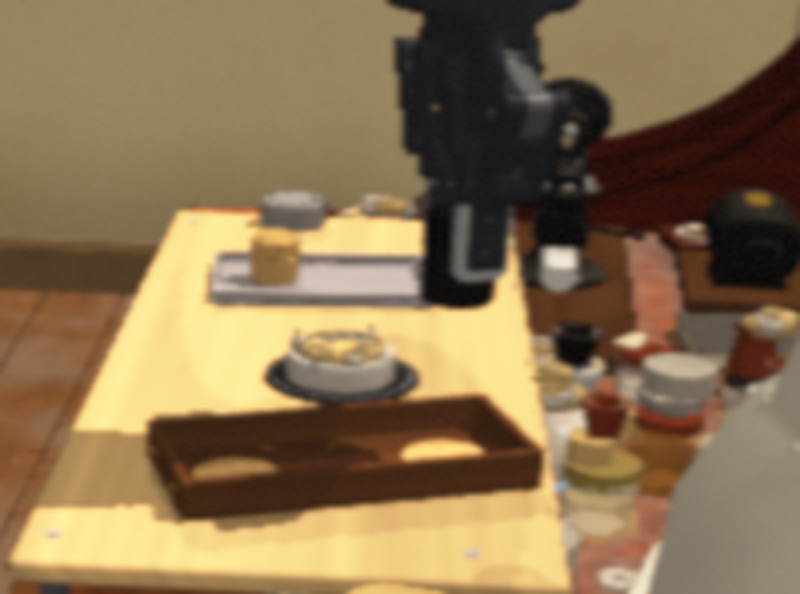

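```bash
python3 -m jog '[[0,0,0.015,0,0.2],[0,0,0.03,0,0.2],[0.001,0,0.045,0,0.2],[0.001,0,0.058,0,0.2],[0.002,0,0.068,0,0.2],[0.002,-0.001,0.076,0,0.2],[0.002,-0.001,0.081,0,0.2],[0.002,-0.001,0.084,0,0.2],[0.002,-0.001,0.086,0,0.2],[0.002,-0.001,0.0875,0,0.2],[0.002,-0.001,0.0875,0,0.2],[0.002,-0.001,0.0875,0,0.2]]'
python3 - <<'E'
from h import *
import cv2
go(517.5,60,91.5,199)
s=cam("side"); cv2.imwrite("pics/side17.png",cv2.resize(s["pixels"][180:310,245:395,::-1],None,fx=5,fy=4.5,interpolation=cv2.INTER_CUBIC))
E
```

```text
time: 33.8
tool_pos: [517.4, 59.3, 92.1]
tcp_rot: [-179.9, 0.7, -161.0]
ft_force: [0.1, -0.0, -1.2]
finger_gap: 29.6
row [-0.0004, 0.0006, 0.0006] 0.001 | t 33.8 pos [517.4  59.3  92.1] rot [-179.9    0.7 -161. ] gap 29.6 F [ 0.1 -0.  -1.2]
```

View pics/side17.png

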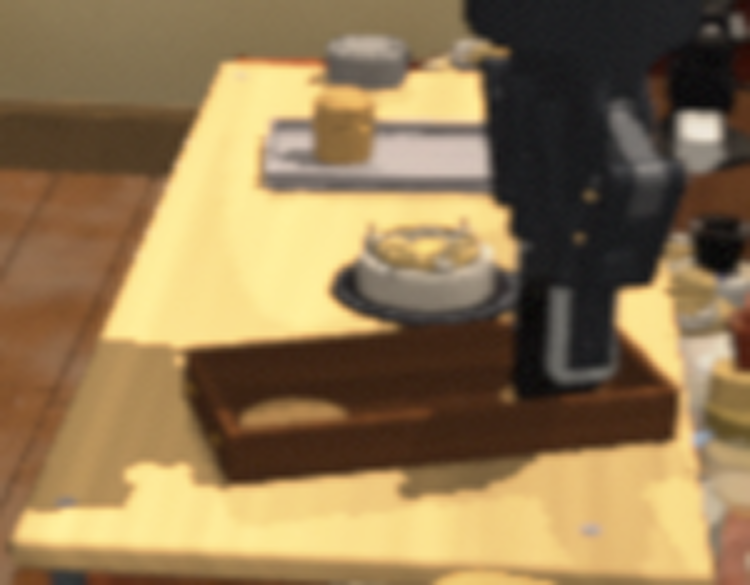

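```bash
python3 -m jog '[[-0.001,0,0,0,0.2],[-0.002,0,0,0,0.2],[-0.002,0,0.0008,0,0.2],[-0.002,0,0.0008,0,0.2],[-0.002,0,0.0008,0,0.3],[-0.002,0,0.0008,0,0.45],[-0.002,0,0.0008,0,0.6],[-0.002,0,0.0008,0,0.6],[-0.002,0,0.0008,0,0.6],[-0.002,0,-0.01,0,0.6],[-0.002,0,-0.025,0,0.6],[-0.002,0,-0.045,0,0.6],[-0.002,0,-0.07,0,0.6],[-0.002,0,-0.09,0,0.6],[-0.002,0,-0.1,0,0.6],[-0.002,0,-0.1,0,0.6],[-0.002,0,-0.1,0,0.6]]'
python3 - <<'E'
from h import *
import cv2
go(425.5,311.5,190,184.2)
s=cam("side"); cv2.imwrite("pics/side18.png",cv2.resize(s["pixels"][180:310,245:395,::-1],None,fx=5,fy=4.5,interpolation=cv2.INTER_CUBIC))
E
```

```text
time: 35.55
tool_pos: [517.8, 59.7, 191.9]
tcp_rot: [-179.9, 0.7, -161.0]
ft_force: [-0.5, 0.9, -0.5]
finger_gap: 50.9
row [0.0052, 0.2682, 0.0014] 0.259 | t 35.55 pos [517.8  59.7 191.9] rot [-179.9    0.7 -161. ] gap 50.9 F [-0.5  0.9 -0.5]
```

View pics/side18.png

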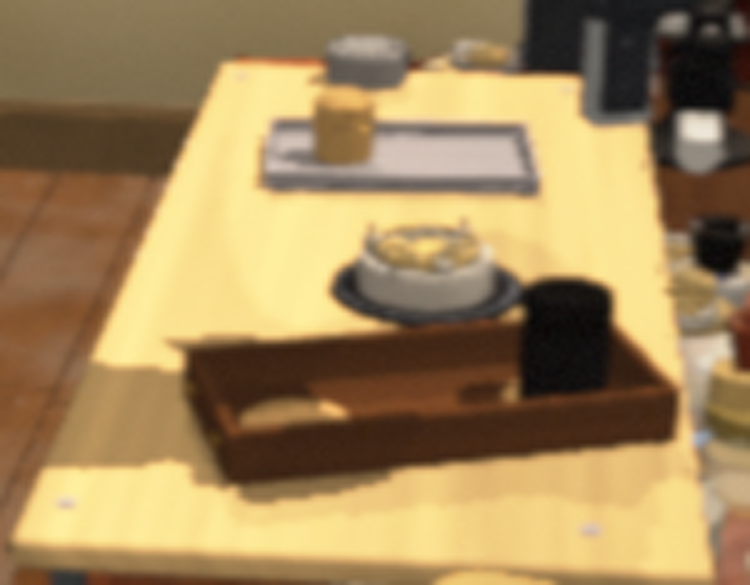

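Jar is back, spanning 522–611, the same as at the start. Now the bottle.

```bash
python3 -m jog '[[0,0.038,0.001,0.037,0.6],[0.001,0.076,0.001,0.074,0.6],[0.002,0.114,0.001,0.111,0.6],[0.003,0.152,0.001,0.148,0.6],[0.003,0.19,0.001,0.185,0.6],[0.004,0.228,0.001,0.22,0.6],[0.005,0.256,0.001,0.248,0.6],[0.005,0.268,0.001,0.259,0.6],[0.005,0.268,0.001,0.259,0.6],[0.005,0.268,0.001,0.259,0.6],[0.005,0.268,0.001,0.259,0.6]]'
python3 - <<'E'
from h import *
go(424.5,311.5,90,184.2)
E
```

```text
time: 36.7
tool_pos: [425.4, 310.4, 189.1]
tcp_rot: [180.0, 0.6, -175.8]
ft_force: [-0.2, -0.2, -0.6]
finger_gap: 50.9
row [0.0018, 0.0011, 0.0991] -0.001 | t 36.7 pos [425.4 310.4 189.1] rot [ 180.     0.6 -175.8] gap 50.9 F [-0.2 -0.2 -0.6]
```

```bash
python3 -m jog '[[0,0,0.02,0,0.6],[0,0,0.04,0,0.6],[0.001,0.001,0.06,0,0.6],[0.001,0.001,0.075,0,0.6],[0.002,0.001,0.087,0,0.6],[0.002,0.001,0.095,0,0.6],[0.002,0.001,0.099,0,0.6],[0.002,0.001,0.099,0,0.6],[0.002,0.001,0.099,0,0.6],[0.002,0.001,0.099,0,0.4],[0.002,0.001,0.099,0,0.2],[0.002,0.001,0.099,0,0.2],[0.002,0.001,0.099,0,0.2],[0.002,0.001,0.099,0,0.2],[0.002,0.001,0.099,0,0.2],[0.002,0.001,0.099,0,0.2],[0.002,0.001,0.099,0,0.2]]' 30 && python3 -m jog '[[0,0,-0.005,0,0.2],[0,0,-0.01,0,0.2],[0,0,-0.02,0,0.2],[0,0,-0.035,0,0.2],[0,0,-0.05,0,0.2],[0,0,-0.07,0,0.2],[0,0,-0.085,0,0.2],[0,0,-0.09,0,0.2],[0,0,-0.09,0,0.2],[0,0,-0.09,0,0.2],[0,0,-0.09,0,0.2]]'
python3 - <<'E'
from h import *
import cv2
go(430,30.5,180,199)
s=cam("side"); cv2.imwrite("pics/side19.png",cv2.resize(s["pixels"][130:310,245:445,::-1],None,fx=4,fy=3.3,interpolation=cv2.INTER_CUBIC))
E
```

```text
time: 38.4
tool_pos: [424.8, 311.8, 90.9]
tcp_rot: [179.9, 0.7, -175.8]
ft_force: [-0.3, -0.8, 5.7]
finger_gap: 25.6
time: 39.5
tool_pos: [423.2, 311.2, 179.7]
tcp_rot: [180.0, 0.6, -175.8]
ft_force: [-0.0, -0.7, -0.7]
finger_gap: 25.9
row [0.0136, -0.2804, -0.0006] -0.259 | t 39.5 pos [423.2 311.2 179.7] rot [ 180.     0.6 -175.8] gap 25.9 F [-0.  -0.7 -0.7]
```

View pics/side19.png

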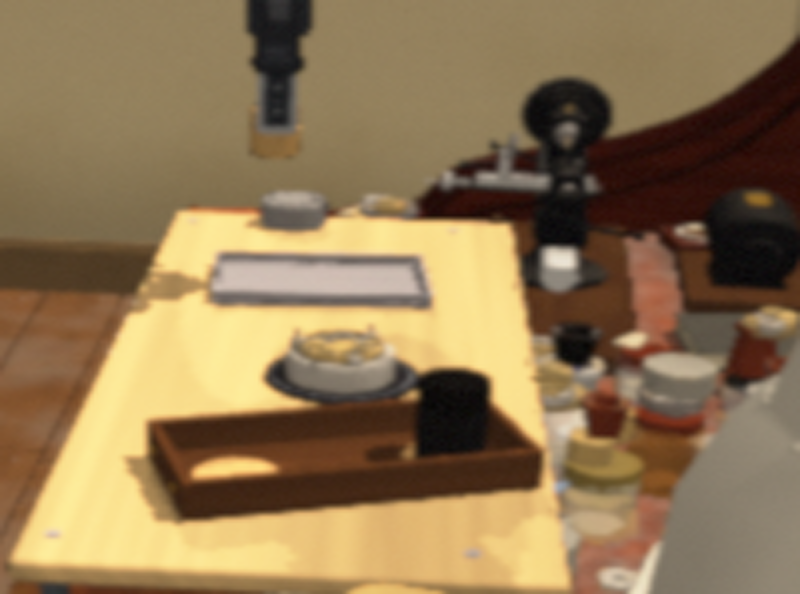

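```bash
python3 -m jog '[[0.002,-0.037,0,-0.035,0.2],[0.004,-0.077,0,-0.071,0.2],[0.006,-0.117,0,-0.108,0.2],[0.008,-0.157,0,-0.145,0.2],[0.01,-0.197,0,-0.182,0.2],[0.012,-0.237,0,-0.22,0.2],[0.013,-0.265,0,-0.245,0.2],[0.0135,-0.28,0,-0.259,0.2],[0.0135,-0.28,0,-0.259,0.2],[0.0135,-0.28,0,-0.259,0.2],[0.0135,-0.28,0,-0.259,0.2],[0.0135,-0.28,0,-0.259,0.2]]'
python3 - <<'E'
from h import *
go(430,30.5,92.5,199)
E
```

```text
time: 40.75
tool_pos: [430.0, 31.8, 179.2]
tcp_rot: [-179.9, 0.5, -160.9]
ft_force: [0.3, -0.2, 0.0]
finger_gap: 25.7
row [0.0012, -0.001, 0.0867] 0.001 | t 40.75 pos [430.   31.8 179.2] rot [-179.9    0.5 -160.9] gap 25.7 F [ 0.3 -0.2  0. ]
```

```bash
python3 -m jog '[[0,0,0.015,0,0.2],[0,0,0.03,0,0.2],[0.001,0,0.045,0,0.2],[0.001,0,0.058,0,0.2],[0.001,-0.001,0.068,0,0.2],[0.001,-0.001,0.076,0,0.2],[0.001,-0.001,0.081,0,0.2],[0.001,-0.001,0.084,0,0.2],[0.001,-0.001,0.086,0,0.2],[0.001,-0.001,0.087,0,0.2],[0.001,-0.001,0.087,0,0.2],[0.001,-0.001,0.087,0,0.2]]'
python3 - <<'E'
from h import *
import cv2
go(430,30.5,91.5,199)
s=cam("side"); cv2.imwrite("pics/side20.png",cv2.resize(s["pixels"][180:310,245:395,::-1],None,fx=5,fy=4.5,interpolation=cv2.INTER_CUBIC))
E
```

```text
time: 41.95
tool_pos: [430.4, 30.6, 92.5]
tcp_rot: [-179.9, 0.6, -160.9]
ft_force: [-0.7, 0.5, -1.3]
finger_gap: 25.5
row [0.0005, 0.0, 0.001] 0.001 | t 41.95 pos [430.4  30.6  92.5] rot [-179.9    0.6 -160.9] gap 25.5 F [-0.7  0.5 -1.3]
```

View pics/side20.png

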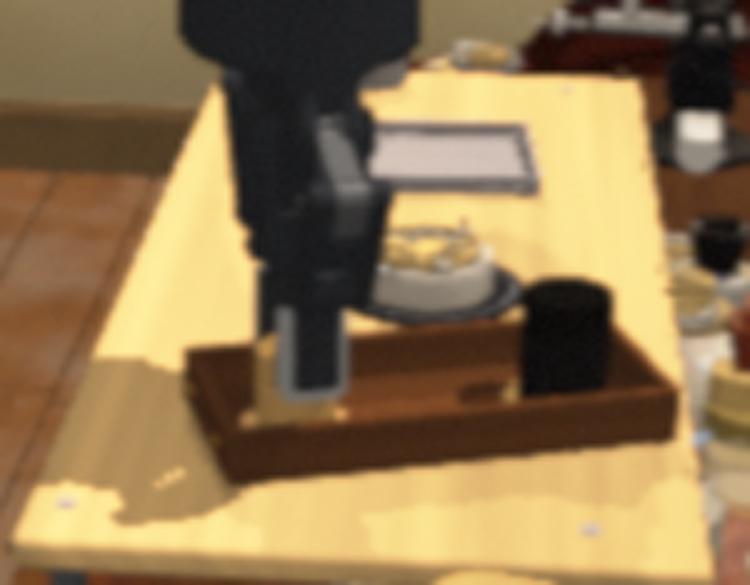

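Bottle centre ≈295 over mark centre ≈294. I'll release and rise.

```bash
python3 -m jog '[[0,0,0.0005,0,0.2],[0,0,0.001,0,0.2],[0,0,0.001,0,0.2],[0,0,0.001,0,0.3],[0,0,0.001,0,0.45],[0,0,0.001,0,0.6],[0,0,0.001,0,0.6],[0,0,0.001,0,0.6],[0,0,-0.01,0,0.6],[0,0,-0.025,0,0.6],[0,0,-0.045,0,0.6],[0,0,-0.07,0,0.6],[0,0,-0.095,0,0.6],[0,0,-0.11,0,0.6],[0,0,-0.12,0,0.6],[0,0,-0.12,0,0.6]]' && python3 -m jog '[[0,0.04,0,0,0.6],[0,0.08,0,0,0.6],[0,0.12,0,0,0.6],[0,0.16,0,0,0.6],[0,0.2,0,0,0.6],[0,0.24,0,0,0.6],[0,0.28,0,0,0.6],[0,0.31,0,0,0.6],[0,0.32,0,0,0.6],[0,0.32,0,0,0.6],[0,0.32,0,0,0.6]]'
python3 - <<'E'
from h import *
import cv2
s=cam("side"); cv2.imwrite("pics/side21.png",cv2.resize(s["pixels"][180:310,245:395,::-1],None,fx=5,fy=4.5,interpolation=cv2.INTER_CUBIC))
s=cam("top"); cv2.imwrite("pics/top21.png",cv2.resize(s["pixels"][190:290,295:415,::-1],None,fx=6,fy=6,interpolation=cv2.INTER_CUBIC))
E
```

```text
time: 43.6
tool_pos: [429.9, 30.4, 213.9]
tcp_rot: [-179.8, 0.7, -160.9]
ft_force: [-0.7, 0.5, 0.1]
finger_gap: 51.6
time: 44.7
tool_pos: [325.4, 331.9, 212.2]
tcp_rot: [-179.8, 0.6, -160.9]
ft_force: [-0.5, -0.0, -0.6]
finger_gap: 51.1
```

View pics/side21.png

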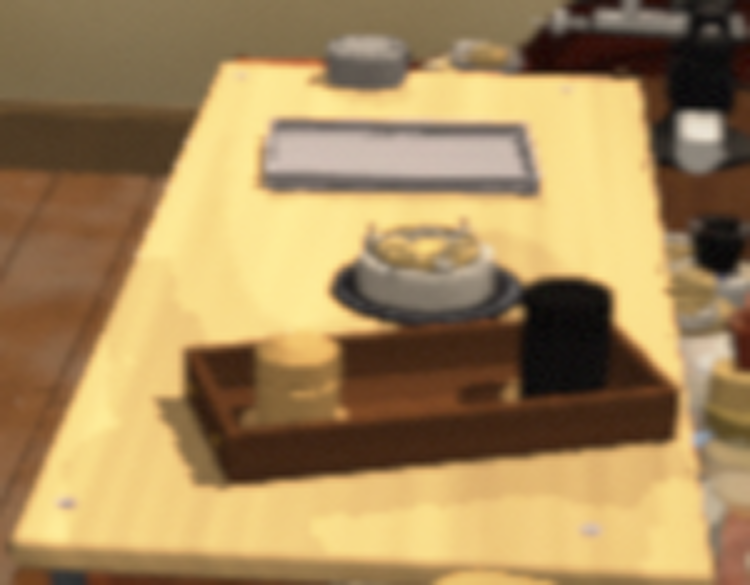

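View pics/top21.png

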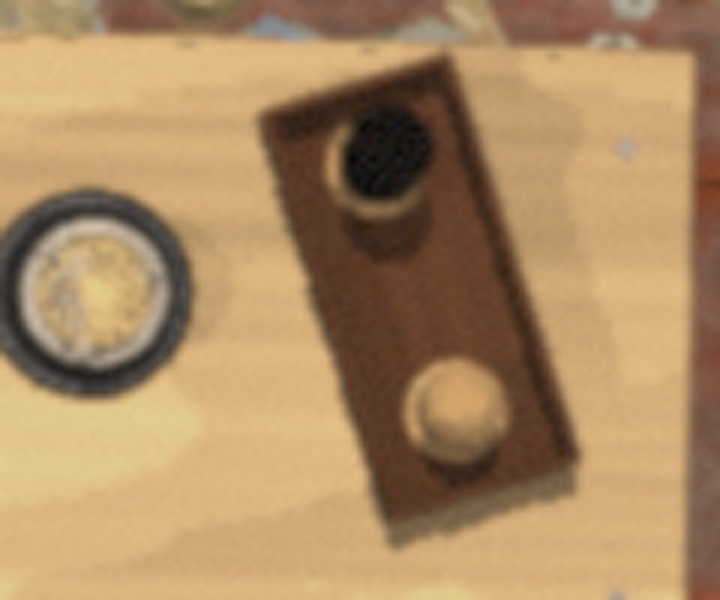

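Jar top is at (388,152), against (393,153) at the start. Bottle is at (460,410) against (462,412), so both are within about 2–3 mm. The holder is centred, the gripper is clear, and the block hasn't moved. Handing in.

```bash
python3 -c "
from bench import r
print(r.hand_in())"
```

```text
the job is handed in; nothing more can be done
None
```

I moved the jar and the bottle to the side tray, set the holder in the middle of the pad, and put both back on their own marks in the rack. I handed the job in at about 45 s of the 104 s allowed. The hand-in gives no verdict.

- **Holder:** it stands upright on the pad. The final top view puts it about 1–2 mm from the pad's centre, and the side view agrees within about 2 mm.
- **Jar and bottle:** both stand upright in the rack. Compared with the first picture, the jar is within about 2 mm of its start and the bottle within about 1 mm by the top view; the side view allows about 3 mm.
- **Gripper:** it was open and clear of everything at hand-in.
- **Bystanders:** the steel block sits at the same pixels as at the start. I did not check the tin in the last pictures, but the arm never went near it.
- **Disagreements:**
  - The side camera and the arm's reading differed by 3–4 mm in x at the holder. I trusted the picture and shifted the holder before release.
  - The tool kept a tilt of under 1° after the first moves.
  - Closing on an object gave upward forces of 5–6.5 N, well below the limits.

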